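# Line up the drive bushing and lock it with the index pin

## Task

The blue bushing on the bench fixture has turned out of line. Turn it by its crossbar until the hole in its ear lies over the hole in the brass boss, then take the red-knobbed index pin out of the grey parking block and put it down through both holes until its steel collar rests on the ear, and let go. Leave the black-knobbed pin in the block.

Things in the scene. Friction and masses are not known exactly. Their poses are not given: they have to be found in the camera images.
- fixture: Fixed fixture: aluminium plate 160 x 124 x 14 mm (x -70 to +90), a bearing ring round the bushing's axis and, 54 mm along +x, a brass boss 44 mm across, top 40 mm above the bench, with a vertical hole 24 mm across, 26 mm deep. Origin: on the bushing's vertical axis at bench height; z up, x towards the boss hole.
- bushing (a joint): Blue bushing's angle from fixture x to its ear's hole (54 mm out, 24 mm wide), anticlockwise from above; 0: over the boss hole. Starts at 0.5 to 1.3; stays where left (friction 0.08 N m). Flange and ear (44 mm across) lie 42 to 52 mm above the bench. On the axis a steel crossbar to grip, pointing at the ear's hole: 44 long, 14 thick, from 52 to 82 mm above the bench.
- red_pin: Loose 0.1 kg pin, red knob, upright in either hole of a grey block (54 x 124 x 42 mm, holes 64 mm apart along the pin's y). Origin: on its axis under its steel collar, z up; 42 mm above the bench at start, 52 when seated on the ear. Collar 42 mm across, 4 thick; knob 22 across, 4 to 40 mm above the origin; shank 12 across, 34 mm long, tapered foot.
- black_pin: Loose pin like the red one but with a black knob and a shank only 18 mm long; upright in the block's other hole, to stay there. Origin: on its axis under its steel collar.
Things that resemble listed ones, but are neither listed nor needed, are in the scene too. What is shaped like the red_pin but orange is not meant.

How it is judged:
By the outcome, as a careful person would: the job done as asked, in the order asked, and still so for the second after the job is handed in, with the robot touching nothing.
It also fails if it takes over 48 s, if anything falls off the work surface, if the arm or the gripper's body presses on something with over 40 N, if the wrist force passes 120 N, or if a joint passes its speed limit or range.

## Robot

A 6-joint arm with a two-finger parallel gripper is mounted at the origin on a cart in front of the work surface, level with it; the furniture and walls round the work are solid. World frame = base frame: x ahead of the robot, y to its left, z up, the work surface at z = 0. Lengths are in mm, angles in rad, forces in N, time in s.
With the tool pointing down it reaches from about 375 to 975 mm from the base axis. Payload 3.8 kg.
Tool frame: the origin (TCP) lies at the very end of the fingers, on their centre line; the grasp point (between the pads) lies 19 mm behind it; z points along the fingers, y is the line along which they close (so a half turn about z gives the same grasp; the last joint's range is limited). The gripper opens to 85 mm and grips with 20 to 120 N. Pads are 22 mm wide; open, the fingers measure 114 mm over their backs; the gripper's body (76 mm by 85 mm) begins 54 mm behind the grasp point. The pads swing forward as they close: fully open they stand 13 mm farther back than shut.
Start: joints at [-1.138, 0.264, 1.604, -0, 1.274, -0.037], TCP at [305.572, -601.867, 231.28] pointing down, gripper open.
Joint ranges: [-2.63, 2.63], [-0.94, 2.18], [0.31, 2.57], [-1.31, 4.45], [0, 2.66], [-2.55, 2.55]. Speed limits (rad/s): [2.57, 2.57, 3.14, 3.14, 3.14, 3.14].

## Interface

Orientations are given as a unit quaternion [x, y, z, w].
In Python, from rig import bot, grab_frame gives the robot as it stands. The module is installed in compiled form; this text tells all that it offers.
- The arm moves only by the tool carry_out, never from a script. Its argument "motion" is a list of rows, each a list of 7 numbers: the turn, a rotation vector about the tool's x, y, z in rad, then the shift along the tool's x, y, z in cm, then the closure in counts, from 0 (fully open) to 255 (shut). A call has 1 to 12 rows; each row is the pose to reach, as a shift and turn from the pose commanded when the call began, along the tool's axes at that moment; what a row does not reach only later rows make up. A row lasts 1/8 s, in which the tool goes at most 62.5 mm and 10.7 degrees, less where a joint would pass 70% of its speed; a pose out of reach is approached as far as the arm can. A call with a gripper value outside its range is refused whole. The fingers move at their own pace and stop on an object; "grip_force" is the grip in N (left out, the last holds). Time passes only in rows, so rows that repeat a pose let the fingers close. It gives the time, the measured TCP pose, the force, the opening and the grip force at its end, in the units of the state.
- bot.state(): the state, without advancing time (a new reading comes with each control period).
- grab_frame(name): name is "side" or "top"; returns a dict with "image" (480x640x3 uint8, blue, green, red), "range_z" (480x640 float32, mm along the optical axis (not along the pixel's ray), 0 where there is no reading), "fov_y" (degrees; the focal length in pixels is half the picture's height over the tangent of half this angle, whatever the lens; pixels are square), "cx", "cy" (the principal point, pixels), "R" (3x3) and "t" (3): a world point X has camera coordinates R X + t. Camera axes: x right, y down, z forward; pixel columns grow to the right and rows downward; lengths in mm; the calibration is good to about 2 mm. A picture is of the moment at which its call begins.
- bot.hand_in(): hands the job in; it is judged then, once.
The state is a dict: "t": time; "joint_pos": joint angles; "joint_vel": joint speeds; "joint_efforts": joint torques, N m; "tcp_pos": TCP position; "tool_rot": TCP orientation; "force": force on the tool from outside, world axes, zero at the start; "ft_torque": the same for the moment, N m; "gripper_width": finger opening in mm; "gripper_force": force on a finger pad.
Only numpy, scipy, OpenCV 4.12 (cv2) and the standard library are available. Lean on these libraries where they do the work, as an engineer would, in place of code of your own. Each camera call takes 0.05 s, during which the arm holds its last target. There are 200 camera calls.

## Working session

There is one attempt and no reset: what is moved stays moved. The work goes in short steps, Python scripts to look and compute and a tool call to move; the robot and the scene stay as the last step left them, time stands still between calls to the robot, and variables do not carry over. Pictures are saved under pics/ and viewed, at most 10 in all, crops included, and the job is handed in when it is done.

Besides the shell and the picture viewer there is one more tool, called after "Emit:" as name(argument=value, ...) on one line, values as JSON. carry_out: Moves the arm, as the interface text tells. Its arguments: {"type":"object","properties":{"motion":{"type":"array"},"grip_force":{"type":"number"}},"required":["motion"]}

```bash
mkdir -p pics
cat > h.py <<'E'
import numpy as np, cv2
from rig import bot, grab_frame
def K(f):
    return 240/np.tan(np.radians(f["fov_y"])/2)
def ray(f,u,v,z):
    d=np.array([(u-f["cx"])/K(f),(v-f["cy"])/K(f),1.])
    R=np.array(f["R"]);t=np.array(f["t"]);c=-R.T@t;w=R.T@d
    return c+w*(z-c[2])/w[2]
def pts(f):
    z=f["range_z"];v,u=np.mgrid[0:480,0:640]
    P=np.dstack([(u-f["cx"])/K(f)*z,(v-f["cy"])/K(f)*z,z])
    return (P-np.array(f["t"]))@np.array(f["R"])
def proj(f,X):
    c=np.array(f["R"])@np.array(X)+np.array(f["t"]);return c[:2]/c[2]*K(f)+[f["cx"],f["cy"]]
E
python3 - <<'E'
from h import *
for n in("top","side"):
    f=grab_frame(n);cv2.imwrite(f"pics/{n}0.png",f["image"]);R=np.array(f["R"])
    print(n,f["fov_y"],f["cx"],f["cy"],(-R.T@f["t"]).round(),R.round(2).tolist())
print(bot.state())
E
```

```text
top 55.471174860854646 328.33198784683344 237.57598388799127 [361. -60. 887.] [[0.03, -1.0, -0.03], [-0.99, -0.02, -0.15], [0.15, 0.04, -0.99]]
side 50.15870516074727 317.4926427542023 236.94320234019472 [320. 705. 434.] [[-0.98, -0.21, 0.0], [-0.1, 0.43, -0.9], [0.19, -0.88, -0.44]]
{'t': 0.1, 'joint_pos': array([-1.13790969e+00,  2.64680647e-01,  1.60526104e+00, -4.89188392e-06,
        1.27365081e+00, -3.68826105e-02]), 'joint_vel': array([-0.00044549, -0.00118813, -0.00359368,  0.00117644,  0.00046593,
        0.00055313]), 'joint_efforts': array([ 5.52040001e-04, -5.16703320e+01, -3.68591595e+01, -1.67152137e-05,
        6.34586424e-03,  2.76326068e-05]), 'tcp_pos': array([ 305.29216984, -601.2812443 ,  230.07183356]), 'tool_rot': array([ 9.72540546e-01,  2.32731361e-01, -1.98988156e-04, -9.79927023e-04]), 'force': array([ 0.45631773,  0.24168618, -0.56689917]), 'ft_torque': array([-0.00772258,  0.02046849, -0.02125669]), 'gripper_force': 0.0, 'gripper_width': 85.70323185830809}
```

View pics/top0.png

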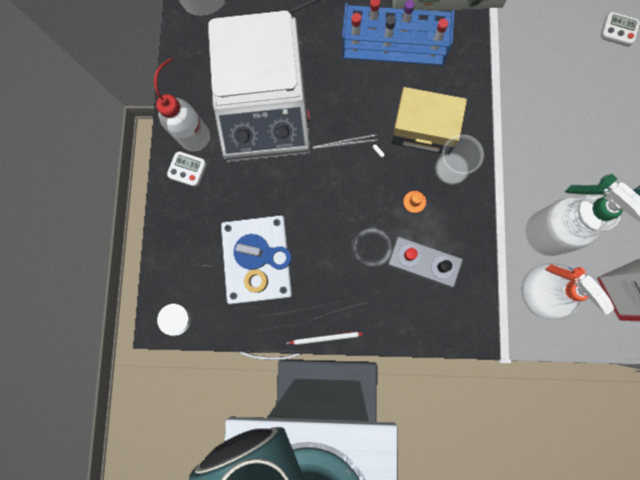

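View pics/side0.png

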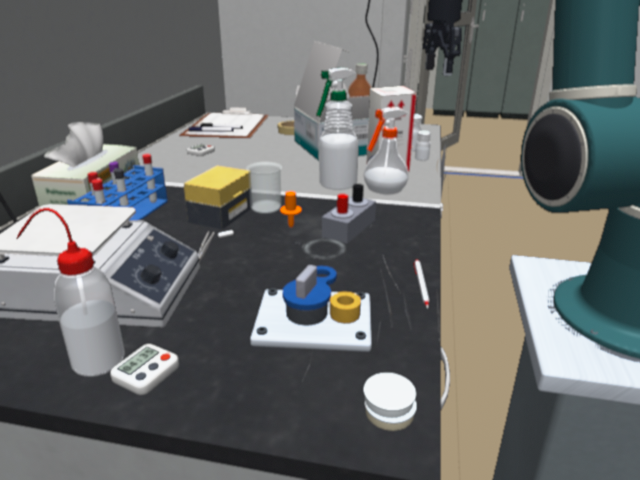

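Top view: the fixture plate is at about (256,259), with the crossbar/axis at (247,251), the ear hole at (281,258) and the brass boss at (256,281). There are three pin candidates. The red knob at (411,254) and the black knob at (445,266) are in the grey block; the orange one at (415,201) stands loose on the bench. Red in the grey block fits the description. I'll measure these and confirm with a crop.

```bash
cat >> h.py <<'E'
def blob(m,pt=None):
    n,l,s,c=cv2.connectedComponentsWithStats(m.astype(np.uint8))
    i=1+np.argmax(s[1:,4]) if pt is None else 1+np.argmin(np.hypot(*(c[1:]-pt).T)+1e3*(s[1:,4]<15))
    return (l==i),c[i],s[i]
def hsv(f): return cv2.split(cv2.cvtColor(f["image"],cv2.COLOR_BGR2HSV))
E
cat > m.py <<'E'
from h import *
f=grab_frame("top");h,s,v=hsv(f);P=pts(f)
def win(x0,x1,y0,y1):
    w=np.zeros((480,640),bool);w[y0:y1,x0:x1]=1;return w
W=win(215,300,210,310)
def rep(n,m,z,lo,hi):
    m=m&(P[...,2]>lo)&(P[...,2]<hi)
    c,_=blob(m)[1:];b=blob(m)[0].astype(np.uint8)
    k,_=cv2.findContours(b,cv2.RETR_EXTERNAL,cv2.CHAIN_APPROX_NONE);k=max(k,key=len)
    (u,w),r=cv2.minEnclosingCircle(k);rr=cv2.minAreaRect(k)
    print(n,b.sum(),"cen",c.round(1),"circ",round(u,1),round(w,1),round(r,1),"world",ray(f,u,w,z).round(1),"cen w",ray(f,*c,z).round(1),"depth",np.median(P[b>0],0).round(1))
    return k
blue=W&(abs(h.astype(int)-110)<14)&(s>120)
rep("blue",blue,52,30,70)
brass=W&(abs(h.astype(int)-21)<8)&(s>100);rep("brass",brass,40,20,60)
k=rep("bar",W&(s<60),82,72,95)
bp=cv2.boxPoints(cv2.minAreaRect(k));print("bar box w",[ray(f,*p,82)[:2].round(1).tolist() for p in bp])
rep("red",win(395,430,240,270)&(s>150)&((h<6)|(h>174)),82,60,100)
rep("black",win(430,462,255,280)&(v<60),82,68,100)
k=rep("plate",W&(v>150)&(s<40),14,4,24)
# plate corners
print([ray(f,*p,14)[:2].round(1).tolist() for p in cv2.boxPoints(cv2.minAreaRect(k))])
# ear hole: inner contour of blue
k,hh=cv2.findContours(blue.astype(np.uint8),cv2.RETR_CCOMP,cv2.CHAIN_APPROX_NONE)
for c,q in zip(k,hh[0]):
    if q[3]>=0 and len(c)>8:
        o=c.reshape(-1,2).mean(0);print("hole",o.round(1),cv2.contourArea(c),ray(f,*o,52).round(1))
k,hh=cv2.findContours(brass.astype(np.uint8),cv2.RETR_CCOMP,cv2.CHAIN_APPROX_NONE)
for c,q in zip(k,hh[0]):
    if q[3]>=0 and len(c)>8:
        o=c.reshape(-1,2).mean(0);print("bosshole",o.round(1),cv2.contourArea(c),ray(f,*o,40).round(1))
b=blob(W&(v>150)&(s<40))[0]
im=f["image"]
a=cv2.resize(im[190:310,210:310],None,fx=4,fy=4,interpolation=cv2.INTER_CUBIC)
c=cv2.resize(im[180:300,375:475],None,fx=4,fy=4,interpolation=cv2.INTER_CUBIC)
cv2.imwrite("pics/crop1.png",np.hstack([a,c]))
E
python3 m.py
```

```text
blue 941 cen [259.4 253.4] circ 262.0 255.5 28.5 world [453.5  93.7  52. ] cen w [457.3  98.8  52. ] depth [453.7 101.9  52.3]
brass 249 cen [255.3 280.4] circ 255.4 280.4 11.2 world [408. 106.  40.] cen w [407.9 106.1  40. ] depth [408.2 107.2  40.1]
bar 190 cen [248.  249.4] circ 248.2 249.4 12.4 world [460.6 113.6  82. ] cen w [460.5 113.8  82. ] depth [460.7 113.9  81.7]
bar box w [[458.1, 136.8], [471.7, 134.5], [463.0, 90.5], [449.4, 92.8]]
red 105 cen [410.5 253.8] circ 410.3 253.7 6.0 world [ 459.2 -174.7   82. ] cen w [ 459.1 -175.1   82. ] depth [ 459.  -175.1   80.9]
black 85 cen [445.2 265.6] circ 444.9 265.4 6.1 world [ 440.  -235.1   82. ] cen w [ 439.6 -235.6   82. ] depth [ 440.5 -236.9   81. ]
plate 3079 cen [254.1 259.4] circ 255.0 259.5 51.2 world [449.6 113.9  14. ] cen w [449.8 115.6  14. ] depth [436.1 117.2  14.2]
[[523.1, 188.5], [538.3, 63.6], [379.4, 41.3], [364.3, 162.6]]
hole [279.2 257.4] 183.5 [450.7  61.5  52. ]
bosshole [255.7 280.8] 156.5 [407.3 105.4  40. ]
```

View pics/crop1.png

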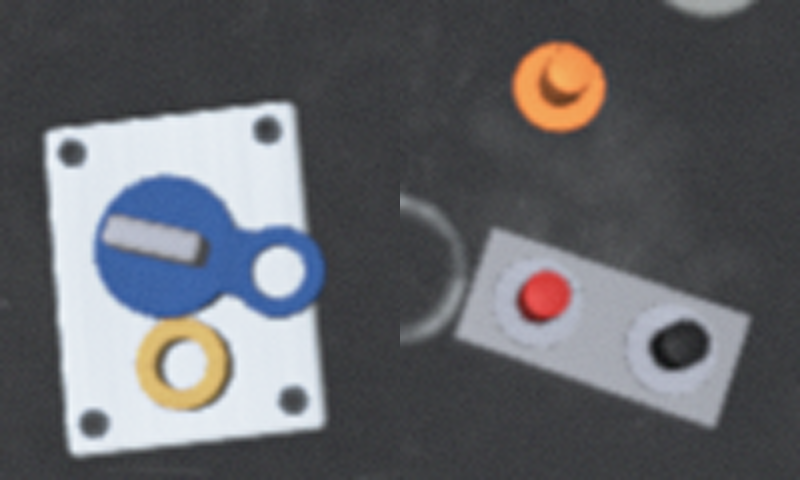

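The crop confirms it: red knob at left in the block, black at right, and the orange decoy standing on the bench. The measurements are consistent: bar top 82, axis to boss 53 mm, plate 160 mm. The axis is at (461,114), the fixture x direction is -171.6°, and the bar points at -101.2°, so it needs about 70.4° clockwise. Next I'll check for obstacles along the way.

Run:
```python
from h import *
for n in("top","side"):
    f=grab_frame(n);P=pts(f).reshape(-1,3);P=P[f["range_z"].reshape(-1)>0]
    for y0 in range(-700,250,50):
        q=P[(P[:,0]>230)&(P[:,0]<620)&(P[:,1]>=y0)&(P[:,1]<y0+50)&(P[:,2]>40)]
        if len(q): 
            i=np.argmax(q[:,2]); print(n,y0,len(q),q[i].round(),end=' | ')
    print()
```

```text
top -600 580 [ 439. -551.  108.] | top -550 539 [ 428. -536.  130.] | top -500 831 [ 516. -454.  271.] | top -450 7153 [ 518. -445.  271.] | top -400 418 [ 435. -400.  108.] | top -300 419 [ 607. -254.   96.] | top -250 931 [ 614. -246.   93.] | top -200 978 [ 465. -176.   85.] | top -150 40 [ 459. -148.   45.] | top 0 85 [450.  47.  56.] | top 50 579 [456.  99.  84.] | top 100 850 [463. 106.  87.] | 
side -700 1363 [ 334. -651.  350.] | side -650 1141 [ 322. -607.  357.] | side -600 2731 [ 299. -561.  403.] | side -550 726 [ 285. -536.  350.] | side -500 93 [ 510. -454.  270.] | side -450 4735 [ 526. -443.  271.] | side -400 456 [ 421. -399.  188.] | side -300 158 [ 603. -266.   95.] | side -250 589 [ 612. -239.   95.] | side -200 774 [ 454. -173.   85.] | side -150 67 [ 459. -141.   46.] | side 0 22 [454.  49.  55.] | side 50 382 [459. 100.  84.] | side 100 1605 [464. 139.  85.] | side 150 61 [465. 153.  55.] |
```

Emit:
carry_out(motion=[[0, 0, 0, 0, 0, -6, 0], [0, 0, 0, 0, 0, -12, 0], [0, 0, 0, 0, 0, -18, 0], [0, 0, -0.1, 5, -6, -18, 0], [0, 0, -0.2, 9, -11, -18, 0], [0, 0, -0.3, 13, -16, -18, 0], [0, 0, -0.4, 17, -21, -18, 0], [0, 0, -0.5, 21, -26, -18, 0], [0, 0, -0.6, 25, -31, -18, 0], [0, 0, -0.7, 29, -36, -18, 0], [0, 0, -0.8, 33, -41, -18, 0], [0, 0, -0.906, 37, -46, -18, 0]])

```text
t: 1.75
tcp_pos: [421.4, -49.5, 411.5]
tool_rot: [0.772, 0.636, 0.0, 0.0]
force: [0.4, -0.0, 0.8]
gripper_width: 85.4
gripper_force: 0.0
```

```bash
cat >> h.py <<'E'
from scipy.spatial.transform import Rotation as Ro
def go(x,y,z,psi):
    "shift (cm) and turn (rad) from here to a tool-down pose, in tool axes"
    s=bot.state();R=Ro.from_quat(s["tool_rot"])
    p=np.radians(psi);T=Ro.from_matrix(np.array([[np.cos(p),np.sin(p),0],[np.sin(p),-np.cos(p),0],[0,0,-1.]]))
    print("turn",(R.inv()*T).as_rotvec().round(3),"shift",(R.inv().apply(np.array([x,y,z])-s["tcp_pos"])/10).round(2),
     "at",s["tcp_pos"].round(1),"j",s["joint_pos"].round(2),"t",round(s["t"],2),"F",s["force"].round(1),"w",round(s["gripper_width"],1),round(s["gripper_force"],1))
E
python3 -c "
from h import *
go(461,114,150,78.8)"
```

```text
turn [ 0.001 -0.     0.004] shift [16.81  0.73 26.15] at [421.4 -49.5 411.5] j [-0.18 -0.28  1.82  0.    1.6   0.02] t 1.75 F [ 0.4 -0.   0.8] w 85.4 0.0
```

Emit:
carry_out(motion=[[0, 0, 0, 6, 0.3, 2, 0], [0, 0, 0, 11, 0.5, 5, 0], [0, 0, 0.004, 16.8, 0.73, 8, 0], [0, 0, 0.004, 16.8, 0.73, 14, 0], [0, 0, 0.004, 16.8, 0.73, 20, 60], [0, 0, 0.004, 16.8, 0.73, 26, 120], [0, 0, 0.004, 16.8, 0.73, 26, 120], [0, 0, 0.004, 16.8, 0.73, 26, 120]], grip_force=25)

```text
t: 2.75
tcp_pos: [462.7, 112.2, 153.4]
tool_rot: [0.774, 0.633, 0.001, 0.001]
force: [1.2, 0.2, 0.5]
gripper_width: 45.3
gripper_force: 0.0
```

Run:
```python
from h import *
go(461,114,57,78.8)
for n in("top","side"):
    f=grab_frame(n);c=proj(f,[461,114,80]).astype(int);x,y=max(c[0]-50,0),max(c[1]-70,0)
    im=cv2.resize(f["image"][y:y+120,x:x+100],None,fx=4,fy=4);cv2.imwrite(f"pics/{n}1.png",im);print(n,x,y)
a=np.hstack([cv2.imread("pics/top1.png"),cv2.imread("pics/side1.png")]);cv2.imwrite("pics/c1.png",a)
```

```text
turn [ 0.002 -0.001 -0.004] shift [ 0.14 -0.23  9.64] at [462.7 112.2 153.4] j [ 0.19 -0.05  2.1   0.    1.09  0.38] t 2.75 F [1.2 0.2 0.5] w 45.3 0.0
top 198 179
side 256 202
```

View pics/c1.png

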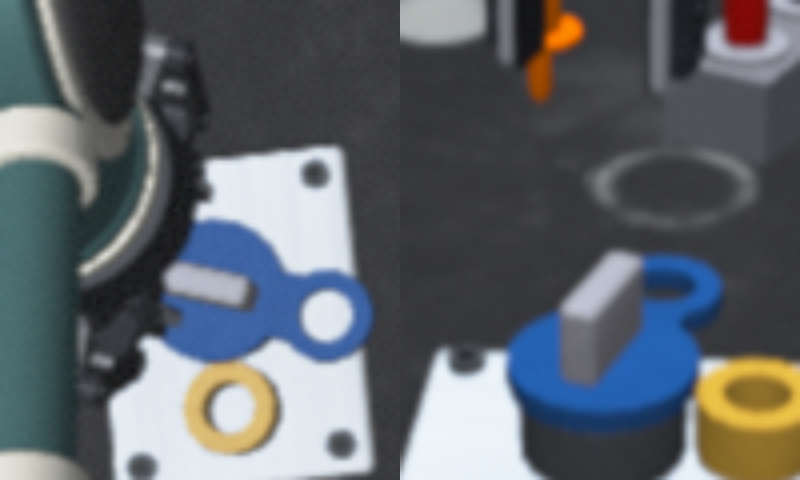

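The fingers straddle the bar at crop (120,320) left and (510,40)/(660,40) right, and nothing is in the way. Descending.

Emit:
carry_out(motion=[[0, 0, 0, 0, 0, 5, 120], [0, 0, 0, 0, 0, 8, 120], [0, 0, 0, 0, 0, 9.4, 120], [0, 0, 0, 0, 0, 9.4, 140], [0, 0, 0, 0, 0, 9.4, 140]])

```text
t: 3.48
tcp_pos: [463.2, 112.3, 59.3]
tool_rot: [0.774, 0.633, 0.002, 0.001]
force: [0.2, -0.1, -0.8]
gripper_width: 38.4
gripper_force: 0.0
```

```bash
python3 -c "
from h import *
go(461,114,57,78.8)"
```

```text
turn [ 0.003 -0.001 -0.004] shift [ 0.13 -0.25  0.22] at [463.2 112.3  59.3] j [0.19 0.07 2.18 0.   0.89 0.38] t 3.48 F [ 0.2 -0.1 -0.8] w 38.4 0.0
```

Emit:
carry_out(motion=[[0, 0, 0, 0.13, -0.25, 0.2, 140], [0, 0, 0, 0.13, -0.25, 0.2, 200], [0, 0, 0, 0.13, -0.25, 0.2, 230], [0, 0, 0, 0.13, -0.25, 0.2, 255], [0, 0, 0, 0.13, -0.25, 0.2, 255], [0, 0, 0, 0.13, -0.25, 0.2, 255], [0, 0, 0, 0.13, -0.25, 0.2, 255]], grip_force=25)

```text
t: 4.35
tcp_pos: [459.8, 113.7, 55.9]
tool_rot: [0.774, 0.633, 0.001, 0.0]
force: [1.3, -1.0, 5.5]
gripper_width: 13.4
gripper_force: 30.9
```

```bash
python3 -c "
from h import *
go(461,114,57,78.8);print(bot.state()['ft_torque'])"
```

```text
turn [ 0.001 -0.    -0.004] shift [ 0.05  0.11 -0.11] at [459.8 113.7  55.9] j [ 0.19  0.07  2.19 -0.    0.89  0.39] t 4.35 F [ 1.3 -1.   5.5] w 13.4 30.9
[-0.1403027  -0.05550093 -0.0255482 ]
```

Emit:
carry_out(motion=[[0, 0, 0.1, 0, 0, 0, 255], [0, 0, 0.23, 0, 0, 0, 255], [0, 0, 0.36, 0, 0, 0, 255], [0, 0, 0.49, 0, 0, 0, 255], [0, 0, 0.62, 0, 0, 0, 255], [0, 0, 0.75, 0, 0, 0, 255], [0, 0, 0.88, 0, 0, 0, 255], [0, 0, 1.01, 0, 0, 0, 255], [0, 0, 1.12, 0, 0, 0, 255], [0, 0, 1.2, 0, 0, 0, 255], [0, 0, 1.229, 0, 0, 0, 255], [0, 0, 1.229, 0, 0, 0, 255]], grip_force=40)

```text
t: 5.85
tcp_pos: [457.0, 116.7, 55.8]
tool_rot: [0.998, 0.07, -0.002, -0.003]
force: [-7.5, 13.2, 12.1]
gripper_width: 13.2
gripper_force: 41.6
```

Run:
```python
from h import *
go(461,114,57,8.4);print(bot.state()['ft_torque'])
f=grab_frame("side");cv2.imwrite("pics/s2.png",cv2.resize(f["image"][200:360,230:410],None,fx=3,fy=3))
```

```text
turn [-0.006  0.004 -0.006] shift [ 0.36  0.32 -0.12] at [457.  116.7  55.8] j [0.19 0.07 2.19 0.01 0.89 1.62] t 5.85 F [-7.5 13.2 12.1] w 13.2 41.6
[ 1.6968076   1.16838642 -0.04673524]
```

View pics/s2.png

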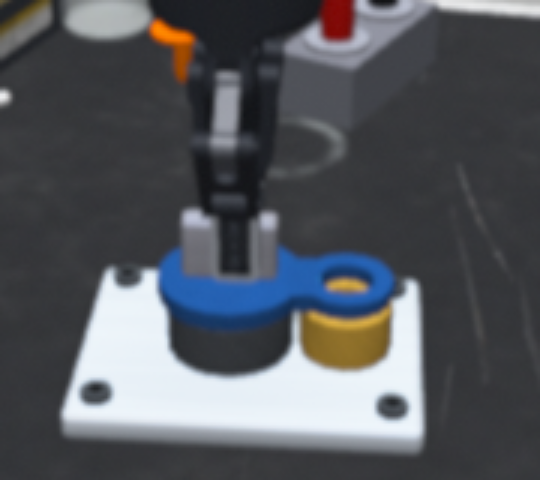

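The side view shows the ear over the boss, with hole edges nearly concentric at (347,280). I'll release, rise, move toward the red pin and check from the top.

Emit:
carry_out(motion=[[0, 0, 0, 0, 0, 0, 200], [0, 0, 0, 0, 0, 0, 130], [0, 0, 0, 0, 0, 0, 130], [0, 0, 0, 0, 0, -5, 130], [0, 0, 0, 0, 0, -10, 130], [0, 0, -0.15, -1, 4, -14, 130], [0, 0, -0.33, -1.5, 10, -14, 130], [0, 0, -0.5, -2.2, 16, -14, 130], [0, 0, -0.67, -3, 22, -14, 130], [0, 0, -0.85, -3.6, 26, -14, 130], [0, 0, -1.0, -4, 28.9, -14, 130], [0, 0, -1.114, -4, 28.9, -14, 130]])

```text
t: 7.4
tcp_pos: [460.2, -181.0, 194.9]
tool_rot: [0.809, 0.588, -0.0, 0.0]
force: [-0.3, -0.0, 0.1]
gripper_width: 42.2
gripper_force: 0.0
```

Run:
```python
from h import *
go(459.2,-175,150,72.2)
f=grab_frame("top");h,s,v=hsv(f);P=pts(f)
W=np.zeros((480,640),bool);W[210:310,215:300]=1
bar=blob(W&(s<60)&(P[...,2]>72)&(P[...,2]<95))[0].astype(np.uint8)
k=max(cv2.findContours(bar,0,1)[0],key=len);bp=np.array([ray(f,*p,82)[:2] for p in cv2.boxPoints(cv2.minAreaRect(k))]);print("bar",bp.round(1).tolist())
e=[bp[i]-bp[(i+1)%4] for i in range(4)];L=max(e,key=np.linalg.norm);print("bar ang",np.degrees(np.arctan2(L[1],L[0])))
blue=W&(abs(h.astype(int)-110)<14)&(s>120)
k,hh=cv2.findContours(blue.astype(np.uint8),cv2.RETR_CCOMP,cv2.CHAIN_APPROX_NONE)
for c,q in zip(k,hh[0]):
    if len(c)>20 or (q[3]>=0 and len(c)>8): o=c.reshape(-1,2).mean(0);print(q[3],o.round(1),cv2.contourArea(c),ray(f,*o,52).round(1))
im=f["image"];cv2.imwrite("pics/c3.png",np.hstack([cv2.resize(im[210:310,210:310],None,fx=4,fy=4,interpolation=2),cv2.resize(im[210:310,365:465],None,fx=4,fy=4)]))
```

```text
turn [-0.     0.001 -0.003] shift [ 0.55 -0.27  4.49] at [ 460.2 -181.   194.9] j [-0.42 -0.05  2.02 -0.    1.17 -0.11] t 7.4 F [-0.3 -0.   0.1] w 42.2 0.0
bar [[480.8, 124.0], [482.5, 108.7], [440.2, 102.7], [438.5, 117.8]]
bar ang -171.6944329825689
-1 [252.2 261.6] 1291.5 [441.7 111.2  52. ]
0 [253.8 279.9] 172.5 [408.1 106.7  52. ]
0 [248.4 249.7] 305.5 [463.8 119.5  52. ]
```

View pics/c3.png

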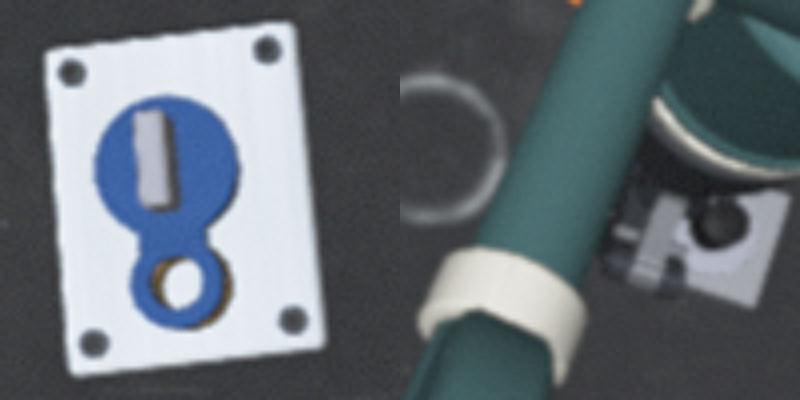

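The bar is now at -171.7° and the ear hole at (408,106.7) is over the boss hole at (408,106), within 1 mm. On to the red pin.

Emit:
carry_out(motion=[[0, 0, 0, 0.55, -0.27, 2, 120], [0, 0, 0, 0.55, -0.27, 5, 120], [0, 0, 0, 0.55, -0.27, 8.5, 120], [0, 0, 0, 0.55, -0.27, 8.5, 120], [0, 0, 0, 0.55, -0.27, 8.5, 120]])

```text
t: 8.07
tcp_pos: [460.3, -172.1, 111.1]
tool_rot: [0.809, 0.588, 0.0, 0.0]
force: [0.2, 0.3, -0.3]
gripper_width: 44.9
gripper_force: 0.0
```

Run:
```python
from h import *
go(459.2,-175,53,72.2)
f=grab_frame("side");c=proj(f,[459,-175,80]).astype(int);print(c)
cv2.imwrite("pics/s4.png",cv2.resize(f["image"][c[1]-60:c[1]+50,c[0]-60:c[0]+60],None,fx=4,fy=4))
```

```text
turn [ 0.001  0.    -0.004] shift [-0.3  -0.02  5.81] at [ 460.3 -172.1  111.1] j [-0.41  0.03  2.11 -0.    1.   -0.09] t 8.07 F [ 0.2  0.3 -0.3] w 44.9 0.0
[342 195]
```

View pics/s4.png

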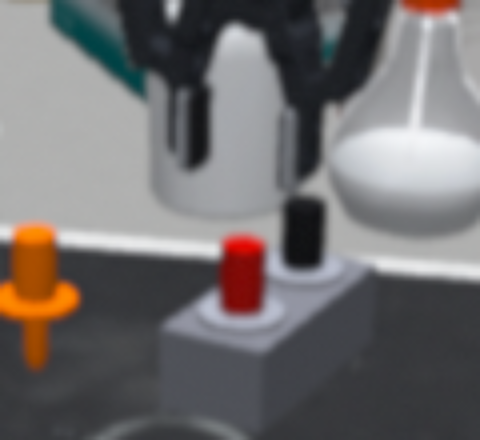

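The side crop shows the fingers at (190,130) and (300,145) centred over the red knob at (242,270), with the black knob at (303,230) clear. Descend and grip.

Emit:
carry_out(motion=[[0, 0, 0, -0.3, 0, 3, 120], [0, 0, 0, -0.3, 0, 5, 120], [0, 0, 0, -0.3, 0, 5.6, 120], [0, 0, 0, -0.3, 0, 5.6, 140], [0, 0, 0, -0.3, 0, 5.6, 180], [0, 0, 0, -0.3, 0, 5.6, 220], [0, 0, 0, -0.3, 0, 5.6, 255], [0, 0, 0, -0.3, 0, 5.6, 255], [0, 0, 0, -0.3, 0, 5.6, 255]], grip_force=40)

```text
t: 9.25
tcp_pos: [460.0, -175.3, 55.8]
tool_rot: [0.809, 0.588, 0.001, 0.001]
force: [-0.9, 0.0, 6.0]
gripper_width: 20.4
gripper_force: 39.3
```

```bash
python3 -c "
from h import *
go(459.2,-175,53,72.2)"
```

```text
turn [ 0.002  0.    -0.003] shift [ 0.   -0.09  0.28] at [ 460.  -175.3   55.8] j [-0.41  0.1   2.15  0.    0.89 -0.1 ] t 9.25 F [-0.9  0.   6. ] w 20.4 39.3
```

Emit:
carry_out(motion=[[0, 0, 0, 0, 0, -2, 255], [0, 0, 0, 0, 0, -5, 255], [0, 0, 0, 0, 0, -9, 255], [0, 0, 0, 0, 0, -13.5, 255], [0, 0, 0.14, 3, -1.6, -13.5, 255], [0, 0, 0.3, 7, -3.8, -13.5, 255], [0, 0, 0.46, 11, -6, -13.5, 255], [0, 0, 0.62, 15, -8.1, -13.5, 255], [0, 0, 0.78, 19, -10.3, -13.5, 255], [0, 0, 0.92, 22, -12, -13.5, 255], [0, 0, 1.05, 24.3, -13.2, -13.5, 255], [0, 0, 1.11, 25.1, -13.6, -13.5, 255]])

```text
t: 10.75
tcp_pos: [406.4, 107.3, 189.2]
tool_rot: [0.997, 0.073, -0.0, -0.0]
force: [0.4, -0.6, -1.7]
gripper_width: 20.7
gripper_force: 39.6
```

Emit:
carry_out(motion=[[0, 0, 0, 0, 0, 0, 255], [0, 0, 0, 0, 0, 0, 255], [0, 0, 0, 0, 0, 0, 255]])

```text
t: 11.12
tcp_pos: [407.1, 105.4, 189.3]
tool_rot: [0.997, 0.073, -0.0, 0.0]
force: [-0.3, -0.3, -0.3]
gripper_width: 21.1
gripper_force: 39.6
```

Run:
```python
from h import *
go(408,106,130,8.4)
f=grab_frame("side");cv2.imwrite("pics/s5.png",cv2.resize(f["image"][190:360,230:410],None,fx=3,fy=3))
h,s,v=hsv(f)
r=blob((s>150)&((h<6)|(h>174))&(np.mgrid[0:480,0:640][0]<330),proj(f,[408,106,200]))[1:];print("red",r,"expected knob centre",proj(f,[408,106,bot.state()['tcp_pos'][2]-13.8+22]))
# camera-seen knob: median surface point
P=pts(f);m=blob((s>150)&((h<6)|(h>174)),r[0])[0];print(np.median(P[m],0).round(1))
b=(s<70)&(v>150)
f2=grab_frame("top");h,s,v=hsv(f2);m=(s>150)&((h<6)|(h>174));P=pts(f2);m&=(abs(P[...,1]-106)<60)&(abs(P[...,0]-408)<60);print("top red",m.sum(),np.median(P[m],0) if m.sum() else '')
```

```text
turn [ 0.  0. -0.] shift [ 0.1  -0.05  5.93] at [407.1 105.4 189.3] j [ 0.19 -0.2   2.16 -0.    1.18  1.62] t 11.12 F [-0.3 -0.3 -0.3] w 21.1 39.6
red (array([348.5  , 205.375]), array([342, 204,  14,   3,  24], dtype=int32)) expected knob centre [347.96772421 193.06569019]
[405.3 115.  184.5]
top red 0
```

View pics/s5.png

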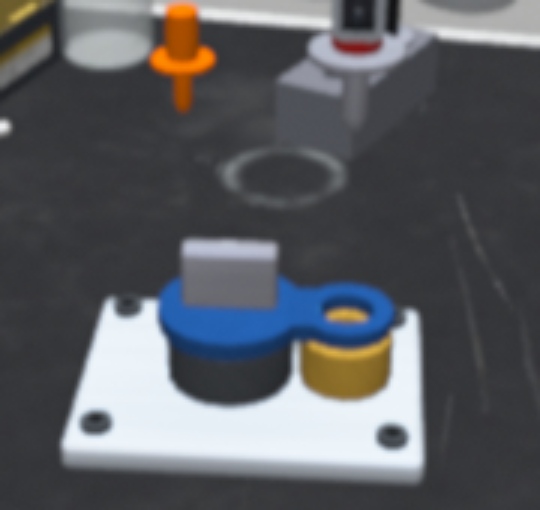

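The pin is held upright with its collar at crop (358,48). Its shank column matches the projected hole column within 1 px. Descending.

Emit:
carry_out(motion=[[0, 0, 0, 0.1, 0, 3, 255], [0, 0, 0, 0.1, 0, 6, 255], [0, 0, 0, 0.1, 0, 8.5, 255], [0, 0, 0, 0.1, 0, 9.5, 255], [0, 0, 0, 0.1, 0, 10.2, 255], [0, 0, 0, 0.1, 0, 10.2, 255]])

```text
t: 11.98
tcp_pos: [408.3, 106.0, 87.5]
tool_rot: [0.997, 0.073, 0.0, -0.0]
force: [0.5, 0.3, -1.1]
gripper_width: 20.7
gripper_force: 39.6
```

```bash
python3 -c "
from h import *
go(408,106,66.5,8.4)"
```

```text
turn [-0. -0.  0.] shift [-0.03 -0.    2.1 ] at [408.3 106.   87.5] j [ 0.19 -0.08  2.26  0.    0.96  1.62] t 11.97 F [ 0.5  0.3 -1.1] w 20.7 39.6
```

Free so far, with the foot already below the ear's top. Now lowering to contact.

Emit:
carry_out(motion=[[0, 0, 0, 0, 0, 0.8, 255], [0, 0, 0, 0, 0, 1.5, 255], [0, 0, 0, 0, 0, 1.9, 255], [0, 0, 0, 0, 0, 2.1, 255], [0, 0, 0, 0, 0, 2.1, 255], [0, 0, 0, 0, 0, 2.1, 255]])

```text
t: 12.72
tcp_pos: [408.1, 106.1, 66.4]
tool_rot: [0.997, 0.073, 0.0, -0.0]
force: [0.8, 0.2, -1.3]
gripper_width: 20.6
gripper_force: 39.5
```

Run:
```python
from h import *
go(408,106,66.5,8.4)
f=grab_frame("side");cv2.imwrite("pics/s6.png",cv2.resize(f["image"][230:360,270:410],None,fx=4,fy=4))
```

```text
turn [-0. -0.  0.] shift [-0.01  0.01 -0.01] at [408.1 106.1  66.4] j [ 0.2  -0.05  2.28 -0.    0.91  1.62] t 12.72 F [ 0.8  0.2 -1.3] w 20.6 39.5
```

View pics/s6.png

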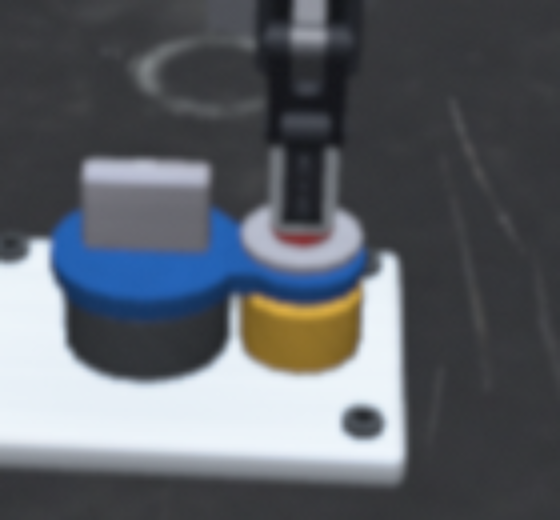

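The collar at crop (302,240) is centred over the ear and about 1 mm above it or touching. I'll nudge down 1 mm, release, and rise straight up.

Emit:
carry_out(motion=[[0, 0, 0, 0, 0, 0.1, 255], [0, 0, 0, 0, 0, 0.1, 255], [0, 0, 0, 0, 0, 0.1, 170], [0, 0, 0, 0, 0, 0.1, 130], [0, 0, 0, 0, 0, 0.1, 110], [0, 0, 0, 0, 0, 0.1, 110], [0, 0, 0, 0, 0, -3, 110], [0, 0, 0, 0, 0, -8, 110], [0, 0, 0, 0, 0, -14, 110], [0, 0, 0, 0, 0, -19, 110], [0, 0, 0, 1, 6, -20, 110], [0, 0, 0, 1, 12, -20, 110]])

```text
t: 14.28
tcp_pos: [437.2, -11.9, 268.6]
tool_rot: [0.997, 0.075, 0.003, 0.0]
force: [0.4, -0.3, -0.4]
gripper_width: 48.7
gripper_force: 0.0
```

Emit:
carry_out(motion=[[0, 0, 0, 0, 6, 0, 110], [0, 0, 0, 0, 12, 0, 110], [0, 0, 0, 0, 15, 0, 110], [0, 0, 0, 0, 15, 0, 110], [0, 0, 0, 0, 15, 0, 110]])

```text
t: 14.9
tcp_pos: [457.1, -159.0, 266.0]
tool_rot: [0.997, 0.073, -0.0, -0.0]
force: [0.2, 0.6, -0.1]
gripper_width: 48.7
gripper_force: 0.0
```

Run:
```python
from h import *
go(408,106,66.5,8.4)
f=grab_frame("top");h,s,v=hsv(f);P=pts(f);red=(s>150)&((h<6)|(h>174))&(P[...,2]>60)&(abs(P[...,1]-106)<40)
m,c,_=blob(red);print("knob",ray(f,*c,92).round(1),np.median(P[m],0).round(1),m.sum())
W=np.zeros((480,640),bool);W[210:310,215:300]=1
bar=blob(W&(s<60)&(P[...,2]>72)&(P[...,2]<95))[0].astype(np.uint8)
g=f["image"];k=max(cv2.findContours(bar,0,1)[0],key=len);bp=np.array([ray(f,*p,82)[:2] for p in cv2.boxPoints(cv2.minAreaRect(k))]);print(bp.round(1).tolist())
a=grab_frame("side");q=pts(a);h,s,v=hsv(a)
col=(s<60)&(v>120)&(np.hypot(q[...,0]-408,q[...,1]-106)<23)&(q[...,2]>45)&(q[...,2]<75);print("collar z (want 56)",np.percentile(q[col],[50,90],0)[:,2].round(1),col.sum())
cv2.imwrite("pics/fin.png",np.hstack([cv2.resize(g[200:310,215:315],(400,440)),cv2.resize(a["image"][240:350,275:375],(400,440))]))
```

```text
turn [-0.001  0.    -0.   ] shift [ -0.98 -26.91  19.98] at [ 457.1 -159.   266. ] j [-0.39 -0.12  1.95  0.    1.31  1.04] t 14.9 F [ 0.2  0.6 -0.1] w 48.7 0.0
knob [408.4 101.2  92. ] [408.9 101.7  91.2] 105
[[480.9, 123.8], [482.4, 108.9], [440.2, 103.2], [438.6, 118.0]]
collar z (want 56) [57.5 58.4] 268
```

View pics/fin.png

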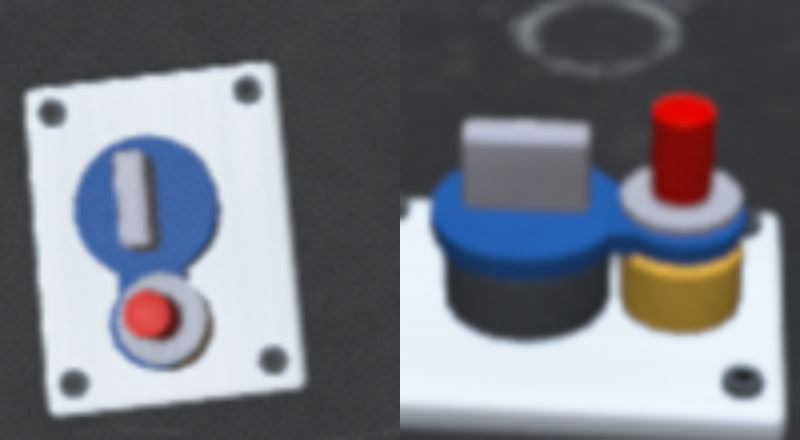

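The pin stands upright, knob top at 91–92 mm (want 92), with its collar flat on the ear. It sits within the hole's play and the bar angle hasn't changed. I'll check that the black pin stayed put, then hand in.

Run:
```python
from h import *
f=grab_frame("side");P=pts(f);v=hsv(f)[2]
m=(v<70)&(np.hypot(P[...,0]-440,P[...,1]+236)<16)&(P[...,2]>48)&(P[...,2]<95);print("black",m.sum(),np.median(P[m],0).round(1),P[m][:,2].max().round(1))
if m.sum()>20: print(bot.hand_in())
```

```text
black 158 [ 438.1 -226.9   68.2] 84.3
the job is handed in; nothing more can be done
None
```

The job is handed in: I turned the bushing into line and seated the red pin through both holes with its collar on the ear (about 5 mm off centre, within the hole's 6 mm play), and the black pin is still in the block.

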